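# Put mixed samples away in their carriers

## Robot

A 6-joint arm with a two-finger parallel gripper is mounted at the origin on a cart in front of the work surface, level with it; the furniture and walls round the work are solid. World frame = base frame: x ahead of the robot, y to its left, z up, the work surface at z = 0. Lengths are in m, angles in rad, forces in N, time in s.
With the tool pointing down it reaches from about 0.35 to 0.975 m from the base axis. Payload 4.9 kg.
Tool frame: the origin (TCP) lies at the very end of the fingers, on their centre line; the grasp point (between the pads) lies 19 mm behind it; x points along the fingers, y is the direction in which the jaws open and shut, and the axes are right-handed (so a half turn about x gives the same grasp; the last joint's range is limited). The gripper opens to 85 mm and grips with 20 to 120 N. Pads are 22 mm wide; open, the fingers measure 114 mm over their backs; the gripper's body (76 mm by 85 mm) begins 54 mm behind the grasp point. The pads swing forward as they close: fully open they stand 13 mm farther back than shut.
Start: joints at [-1.296, 0.053, 1.613, -0, 1.476, -0.119], TCP at [0.24, -0.577, 0.231] pointing down, gripper open.
Joint ranges: [-3.01, 3.01], [-1.01, 2.22], [0.06, 2.58], [-1.02, 4.17], [0.09, 2.62], [-3.14, 3.14]. Speed limits (rad/s): [2.57, 2.57, 3.14, 3.14, 3.14, 3.14].

## Interface

Orientations are given as a rotation vector (axis times angle).
In Python, from station import ctrl, get_image, calibration, finish_job, search_frame, cut_out, mark_of gives the robot as it stands. The module is installed in compiled form; this text tells all that it offers.
- The arm moves only by the tool arm_command, never from a script. Its argument "plan" is a list that holds one entry, the list of rows, each a list of 7 numbers: the shift along the tool's x, y, z in m, then the turn, a rotation vector about the tool's x, y, z in degrees, then the finger opening in m, from 0 to 0.0854. A call has 1 to 20 rows; each row shifts and turns the pose as measured when the row begins, along the tool's axes as they then stand; what a row does not reach is not made up. A row lasts 1/12 s, in which the tool goes at most 41.7 mm and 7.16 degrees, less where a joint would pass 70% of its speed; a pose out of reach is approached as far as the arm can. A call with a gripper value outside its range is refused whole. The fingers move at their own pace and stop on an object; "squeeze" is the grip in N (left out, the last holds). Time passes only in rows, so rows that do not move let the fingers close. It gives the time, the measured TCP pose, the force and the opening at its end, in the units of the state.
- ctrl.get_obs(): the state, without advancing time (a new reading comes with each control period).
- get_image(name): name is "side" or "top"; returns the picture (480x640x3 uint8, red, green, blue); there is no depth.
- calibration(name): a dict with "fx", "fy", "cx", "cy" (pixels), "cam_to_world" (4x4, takes a point from camera to world coordinates). Camera axes: x right, y down, z forward; pixel columns grow to the right and rows downward; lengths in m; the calibration is good to about 2 mm. A picture is of the moment at which its call begins. calibration takes no time and is no camera call.
- finish_job(): hands the job in, once; it reports no verdict.
Trained networks look in the newest picture that a camera, given by its name, has taken for a name from the list of things; names that differ only in an ending like _2 or _b are one class to them, and where a whole thing is asked for, a point or a joint stands for the part that bears it (a point fixed in the world has none). Each returns a list of dicts, best first, with "conf" (0 to 1); they miss things now and then, are a little off and sometimes report something else, mostly with a low value. They report only what shows in the picture. A call takes as long as a camera call. They do not tell look-alikes from the thing itself.
- search_frame(camera, thing): "at" ([x, y, z] in m, in the coordinates of the camera as it stood for that picture, good to about 4 mm: the middle of the surface that is visible of it).
- cut_out(camera, thing): "mask" (480x640 bool, what is visible of it).
- mark_of(camera, thing): "at" ([x, y, z] in m, in the coordinates of the camera as it stood for that picture, good to about 4 mm: a listed point, or the origin of a listed thing).
The state is a dict: "t": time; "q": joint angles; "dq": joint speeds; "effort": joint torques, N m; "tool_pos": TCP position; "tool_rot": TCP orientation; "contact_force": force on the tool from outside, world axes, zero at the start; "wrist_torque": the same for the moment, N m; "opening": finger opening in m.
Only numpy, scipy, OpenCV 4.12 (cv2) and the standard library are available. Lean on these libraries where they do the work, as an engineer would, in place of code of your own. Each camera call takes 0.05 s, during which the arm holds its last target. There are 200 camera calls.

## Task

Put the loose samples away where each kind belongs: stand the two white-capped glass vials in the free cells of the tall blue vial rack, the two small white-capped sample jars in the free cells of the low grey jar tray, and the blue-capped reagent bottle in the yellow spill tray. Only one thing goes in a cell; keep everything upright, set each thing down on the floor of its cell rather than dropping it, and leave the vial and the jar that are already put away in their cells.

Things in the scene. Friction and masses are not known exactly. Their poses are not given: they have to be found in the camera images.
- vial_a_center (a point): Closed glass vial with a white screw cap, 98 mm tall; the cap is 29 mm across and takes up the top 17 mm, the body below it is 26 mm across, standing upright on the worktop, 45 g; half filled with clear blue liquid. The point is its centre, 49 mm above its underside; z is its upright axis.
- vial_b_center (a point): Closed glass vial with a white screw cap, 98 mm tall; the cap is 29 mm across and takes up the top 17 mm, the body below it is 26 mm across, standing upright on the worktop, 45 g; half filled with very pale blue liquid with white grains at the bottom. The point is its centre, 49 mm above its underside; z is its upright axis.
- jar_a_center (a point): Closed clear plastic sample jar with a white screw cap, 55 mm tall; the cap is 33 mm across and takes up the top 13 mm, the body below it is 30 mm across; about 30 g; filled with brownish beige powder, loose on the worktop. The point is its centre, 27.5 mm above its underside (the middle of the cap is 21 mm above it); z is its upright axis.
- jar_b_center (a point): Closed clear plastic sample jar with a white screw cap, 55 mm tall; the cap is 33 mm across and takes up the top 13 mm, the body below it is 30 mm across; about 30 g; filled with dark grey powder, loose on the worktop. The point is its centre, 27.5 mm above its underside (the middle of the cap is 21 mm above it); z is its upright axis.
- bottle_center (a point): Round reagent bottle of clear glass with beige contents, a paper label and a blue screw cap, 57 mm across and 110 mm tall, standing upright on the worktop, 0.22 kg. The cap is 47 mm across and takes up the top 23 mm. The point is its centre, 55 mm above its underside (the middle of the cap is 43 mm above it); z is its upright axis.
- vial_rack: Tall blue rack for vials, 62 mm (x) by 176 mm (y), 192 mm over the lips at its ends, fixed. Three round cells in a row along its y axis, at y = -54, 0 and +54 mm: holes 44 mm across in a plate whose top is 45 mm above the worktop, over a floor 4 mm above the worktop on which the vials stand; end walls 50 mm high. Origin under its centre at worktop height, z up. The cell at +54 mm is taken from the start; the other two are free.
- jar_tray: Low grey tray for sample jars, 57 mm (x) by 165 mm (y), 185 mm over the lips at its ends, walls 26 mm high, fixed. Three square cells in a row along its y axis, at y = -54, 0 and +54 mm, each 51 mm wide inside; floor 3 mm above the worktop. Origin under its centre at worktop height, z up. The middle cell is taken from the start; the two outer ones are free.
- spill_tray: Yellow square spill tray for the bottle, 84 mm by 84 mm, 104 mm over the lips at its +y and -y sides, walls 36 mm high, one cell 76 mm wide inside, fixed; floor 4 mm above the worktop. Origin under its centre at worktop height, z up.
- vial_in_center (a point): Closed glass vial with a white screw cap, 98 mm tall; the cap is 29 mm across and takes up the top 17 mm, the body below it is 26 mm across, 45 g; filled with whitish liquid; this one already stands in the blue rack and stays there. The point is its centre, 49 mm above its underside; z is its upright axis.
- jar_in_center (a point): Closed clear plastic sample jar with a white screw cap, 55 mm tall; the cap is 33 mm across and takes up the top 13 mm, the body below it is 30 mm across; about 30 g; filled with pale beige powder; this one already stands in the middle of the grey tray and stays there. The point is its centre, 27.5 mm above its underside (the middle of the cap is 21 mm above it); z is its upright axis.
Mind the look-alikes: they are no part of the job. What is shaped like the part that bears jar_b_center but turquoise is not meant.

How it is judged:
At the end, for the whole second after the job is handed in: The two loose vials stand in cells of the blue rack, the two loose jars in the grey tray (13 mm off centre), the bottle in the yellow tray (15 mm), on the floor within 6 mm, tilted under 7 degrees; the vial and jar put away before are still so in their cells; all released and at rest (x of vial_a_center in the frame of vial_rack between -0.013 and 0.013 m and y of vial_a_center in the frame of vial_rack between -0.067 and 0.067 m and z of vial_a_center in the frame of vial_rack between 0.047 and 0.059 m and angle between each of vial_a_center, vial_b_center, jar_a_center, jar_b_center, bottle_center, vial_in_center, jar_in_center's own z axis and vertical below 0.12 rad and x of vial_b_center in the frame of vial_rack between -0.013 and 0.013 m and y of vial_b_center in the frame of vial_rack between -0.067 and 0.067 m and z of vial_b_center in the frame of vial_rack between 0.047 and 0.059 m and x of jar_a_center in the frame of jar_tray between -0.014 and 0.014 m and y of jar_a_center in the frame of jar_tray between -0.067 and 0.067 m and z of jar_a_center in the frame of jar_tray between 0.0245 and 0.0365 m and x of jar_b_center in the frame of jar_tray between -0.014 and 0.014 m and y of jar_b_center in the frame of jar_tray between -0.067 and 0.067 m and z of jar_b_center in the frame of jar_tray between 0.0245 and 0.0365 m and x of bottle_center in the frame of spill_tray between -0.015 and 0.015 m and y of bottle_center in the frame of spill_tray between -0.015 and 0.015 m and z of bottle_center in the frame of spill_tray between 0.053 and 0.065 m and x of vial_in_center in the frame of vial_rack between -0.013 and 0.013 m and y of vial_in_center in the frame of vial_rack between 0.041 and 0.067 m and z of vial_in_center in the frame of vial_rack between 0.047 and 0.059 m and x of jar_in_center in the frame of jar_tray between -0.014 and 0.014 m and y of jar_in_center in the frame of jar_tray between -0.014 and 0.014 m and z of jar_in_center in the frame of jar_tray between 0.0245 and 0.0365 m and linear speed of each of vial_a, vial_b, jar_a, jar_b, bottle, vial_in, jar_in below 0.02 m/s); the robot touches nothing.
It fails at once if a vial, a jar or the bottle is tipped over (more than 35 degrees) (angle between any of vial_a_center, vial_b_center, jar_a_center, jar_b_center, bottle_center, vial_in_center, jar_in_center's own z axis and vertical above 0.6 rad).
It fails at once if a vial, a jar or the bottle is dropped (falls free of the fingers faster than 0.7 m/s, that is from more than about 25 mm) ((linear speed of vial_a above 0.7 m/s and contact force between the fingers and vial_a below 0.05 N) or (linear speed of vial_b above 0.7 m/s and contact force between the fingers and vial_b below 0.05 N) or (linear speed of jar_a above 0.7 m/s and contact force between the fingers and jar_a below 0.05 N) or (linear speed of jar_b above 0.7 m/s and contact force between the fingers and jar_b below 0.05 N) or (linear speed of bottle above 0.7 m/s and contact force between the fingers and bottle below 0.05 N) or (linear speed of vial_in above 0.7 m/s and contact force between the fingers and vial_in below 0.05 N) or (linear speed of jar_in above 0.7 m/s and contact force between the fingers and jar_in below 0.05 N)).
It fails at once if the vial or the jar already put away is taken or knocked out of its cell (moved more than 30 mm) (distance of any of vial_in_center, jar_in_center from where it was at the start of the episode above 0.03 m).
It also fails if it takes over 115 s, if anything falls off the work surface, if the arm or the gripper's body presses on something with over 40 N, if the wrist force passes 120 N, or if a joint passes its speed limit or range.

## Working session

There is one attempt and no reset: what is moved stays moved. The work goes in short steps, Python scripts to look and compute and a tool call to move; the robot and the scene stay as the last step left them, time stands still between calls to the robot, and variables do not carry over. Pictures are saved under pics/ and viewed, about 12 in all and at most 16, crops included, and the job is handed in when it is done.

Besides the shell and the picture viewer there is one more tool, called by a JSON object that holds its "api" and its "payload". arm_command: Moves the arm, as the interface text tells. Its arguments: {"type":"object","properties":{"plan":{"type":"array","items":{"type":"array","items":{"type":"array","items":{"type":"number"}}}},"squeeze":{"type":"number"}},"required":["plan"]}

```bash
mkdir -p pics; cat > h.py <<'E'
import numpy as np, cv2
from scipy.spatial.transform import Rotation as R
from station import *
def w(cam,p):
    return (np.array(calibration(cam)["cam_to_world"])@np.r_[p,1])[:3]
def proj(cam,P):
    c=calibration(cam);q=(np.linalg.inv(np.array(c["cam_to_world"]))@np.r_[P,1])[:3]
    return c["fx"]*q[0]/q[2]+c["cx"],c["fy"]*q[1]/q[2]+c["cy"]
def ray(cam,u,v,z):
    c=calibration(cam);T=np.array(c["cam_to_world"]);d=T[:3,:3]@np.array([(u-c["cx"])/c["fx"],(v-c["cy"])/c["fy"],1]);o=T[:3,3]
    return o+d*(z-o[2])/d[2]
def save(cam,n): 
    im=get_image(cam);cv2.imwrite("pics/"+n,im[:,:,::-1]);return im
E
python3 - <<'E'
from h import *
np.set_printoptions(precision=4,suppress=True)
o=ctrl.get_obs();print(o["t"],o["tool_pos"],o["tool_rot"],R.from_rotvec(o["tool_rot"]).as_matrix())
for cam in("top","side"):
    save(cam,cam+"0.png")
    print(cam,np.array(calibration(cam)["cam_to_world"])[:3,3])
    for th in("vial_a_center","jar_a_center","bottle_center","vial_rack","jar_tray","spill_tray"):
        for r in mark_of(cam,th):
            P=w(cam,r["at"]);print(th,round(r["conf"],2),P,np.round(proj(cam,P)))
print(ctrl.get_obs()["t"])
E
```

```text
0.0 [ 0.2396 -0.5766  0.23  ] [ 2.006   0.4023 -2.0064] [[-0.0006  0.3836 -0.9235]
 [ 0.002  -0.9235 -0.3836]
 [-1.     -0.0021 -0.0002]]
top [ 0.3443 -0.0063  1.3224]
vial_a_center 0.77 [0.4583 0.2897 0.0535] [198. 244.]
vial_a_center 0.16 [0.4472 0.1877 0.0287] [240. 250.]
jar_a_center 0.65 [0.4797 0.0583 0.0268] [290. 238.]
bottle_center 0.95 [ 0.4371 -0.0746  0.0551] [343. 254.]
vial_rack 0.95 [0.6077 0.0182 0.0028] [307. 190.]
jar_tray 0.85 [0.6132 0.2528 0.0023] [218. 188.]
jar_tray 0.47 [0.4572 0.2917 0.0497] [197. 244.]
spill_tray 0.57 [ 0.6034 -0.2385  0.0012] [404. 193.]
side [0.2222 0.7822 0.5576]
vial_a_center 0.66 [0.4576 0.2893 0.0493] [278. 338.]
jar_a_center 0.63 [0.4739 0.0671 0.025 ] [312. 273.]
bottle_center 0.58 [ 0.4305 -0.0682  0.053 ] [349. 233.]
vial_rack 0.89 [ 0.6041  0.0204 -0.0019] [265. 262.]
jar_tray 0.7 [0.6172 0.2533 0.0015] [207. 326.]
spill_tray 0.93 [ 0.6071 -0.2388  0.0008] [302. 211.]
0.7
```

View pics/top0.png

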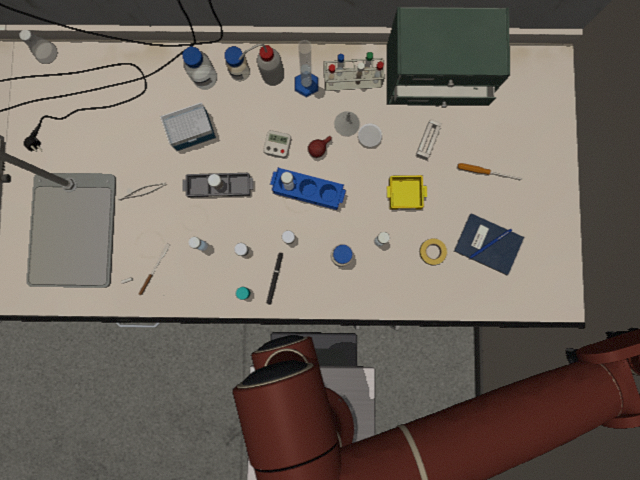

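View pics/side0.png

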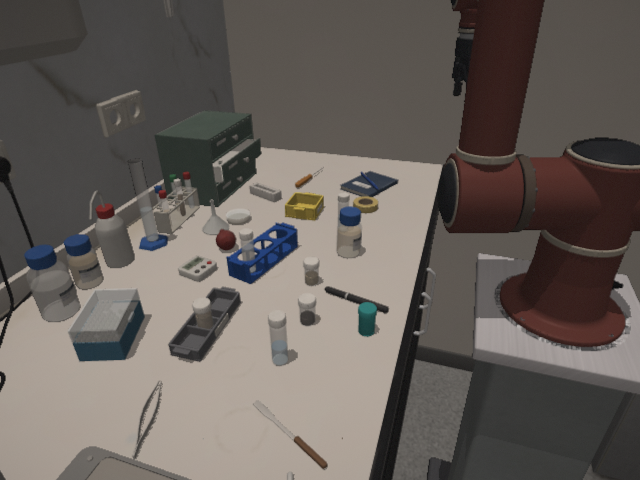

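The top view shows loose vials at about (198,244) and (383,240), jars at (241,250) and (289,238), and the bottle at (343,255). The turquoise look-alike is at (243,293), and there are other blue-capped bottles at (197,60) and (235,60). The blue rack is at (307,190), the grey tray at (218,186) and the yellow tray at (406,193). Next I'll measure cap centres and rack yaw, with a crop to check the choices.

```bash
cat > m.py <<'E'
from h import *
np.set_printoptions(precision=4,suppress=True)
im=cv2.imread("pics/top0.png");hsv=cv2.cvtColor(im,cv2.COLOR_BGR2HSV)
vis=im.copy()
for n,u,v,z,d in(("vial_a",195,241,.098,.029),("vial_b",383,238,.098,.029),("jar1",241,249,.055,.033),("jar2",289,236,.055,.033),("bottle",343,254,.11,.047),("vial_in",288,180,.102,.029),("jar_in",214,183,.058,.033)):
    # circle of known size fitted by best edge contrast
    c=calibration("top");best=None;r=c["fx"]*d/2/(1.322-z)
    g=cv2.GaussianBlur(im,(0,0),.7).astype(np.float32)
    a=np.linspace(0,2*np.pi,48,endpoint=False)
    for du in np.arange(-8,8.1,.25):
        for dv in np.arange(-8,8.1,.25):
            s=[cv2.remap(g,(u+du+k*np.cos(a)).astype(np.float32)[None],(v+dv+k*np.sin(a)).astype(np.float32)[None],1)[0] for k in(r-1.3,r+1.3)]
            inn=s[0]; q=np.abs(s[0]-s[1]).sum(1).clip(0,120).mean()-np.abs(inn-np.median(inn,0)).sum(1).mean()*.5
            if best is None or q>best[0]:best=(q,u+du,v+dv)
    P=ray("top",best[1],best[2],z);print(n,best,P)
    cv2.circle(vis,(round(best[1]*16),round(best[2]*16)),round(r*16),(0,0,255),1,cv2.LINE_AA,4)
def rect(n,m,z):
    k=max(cv2.findContours(m.astype(np.uint8),0,1)[0],key=cv2.contourArea)
    b=cv2.boxPoints(cv2.minAreaRect(k));Q=np.array([ray("top",*p,z)[:2] for p in b])
    e=[Q[1]-Q[0],Q[2]-Q[1]];e=max(e,key=np.linalg.norm)
    print(n,Q.mean(0),np.linalg.norm(Q[1]-Q[0]),np.linalg.norm(Q[2]-Q[1]),"yaw of y-axis",np.degrees(np.arctan2(-e[0],e[1]))%180)
    cv2.polylines(vis,[np.int32(b*16)],True,(0,255,0),1,cv2.LINE_AA,4)
get_image("top")
for n,z in(("vial_rack",.045),("jar_tray",.026),("spill_tray",.036)):
    rect(n,cut_out("top",n)[0]["mask"],z)
cv2.imwrite("pics/c1.png",cv2.resize(vis[160:310,170:440],None,fx=2.96,fy=2.96,interpolation=cv2.INTER_CUBIC))
s=cv2.imread("pics/side0.png")
cv2.imwrite("pics/c2.png",cv2.resize(s[170:380,150:420],None,fx=2.8,fy=2.8,interpolation=cv2.INTER_CUBIC))
for cam in("top","side"):
    for th in("vial_rack","jar_tray","spill_tray","vial_a_center","jar_a_center"):
        for r in search_frame(cam,th): print(cam,th,round(r["conf"],2),w(cam,r["at"]))
E
python3 m.py
```

```text
vial_a (np.float32(70.57308), np.float64(202.75), np.float64(245.75)) [0.4499 0.2674 0.098 ]
vial_b (np.float32(61.283794), np.float64(383.5), np.float64(237.0)) [ 0.476 -0.171  0.098]
jar1 (np.float32(56.88564), np.float64(240.0), np.float64(248.5)) [0.4477 0.1831 0.055 ]
jar2 (np.float32(58.260376), np.float64(287.5), np.float64(236.0)) [0.4806 0.0644 0.055 ]
bottle (np.float32(114.74324), np.float64(342.25), np.float64(253.75)) [ 0.4333 -0.0705  0.11  ]
vial_in (np.float32(113.73217), np.float64(286.25), np.float64(177.0)) [0.6209 0.0673 0.102 ]
jar_in (np.float32(103.56943), np.float64(213.5), np.float64(179.75)) [0.6219 0.2546 0.058 ]
vial_rack [0.6048 0.0184] 0.07179313600142438 0.19504363744347422 yaw of y-axis 165.7061550765931
jar_tray [0.6149 0.2516] 0.18358629823575112 0.06433567625462959 yaw of y-axis 2.520711766040307
spill_tray [ 0.6012 -0.2375] 0.10313065115518825 0.09137063859675135 yaw of y-axis 0.5771643104196471
top vial_rack 0.89 [0.6046 0.0077 0.0479]
top vial_rack 0.67 [ 0.4329 -0.0695  0.1086]
top vial_rack 0.46 [ 0.476  -0.1703  0.1002]
top jar_tray 0.65 [0.6125 0.2447 0.0058]
top spill_tray 0.92 [ 0.6035 -0.2381  0.0045]
top vial_a_center 0.58 [0.4528 0.2865 0.1009]
top vial_a_center 0.57 [0.613  0.2501 0.0035]
top jar_a_center 0.56 [0.4444 0.184  0.0547]
side vial_rack 0.78 [0.5961 0.0239 0.028 ]
side jar_tray 0.6 [0.6152 0.2804 0.0147]
side spill_tray 0.86 [ 0.6034 -0.2308  0.0222]
side vial_a_center 0.93 [0.4517 0.2989 0.062 ]
side jar_a_center 0.93 [0.4716 0.0768 0.037 ]
```

View pics/c1.png

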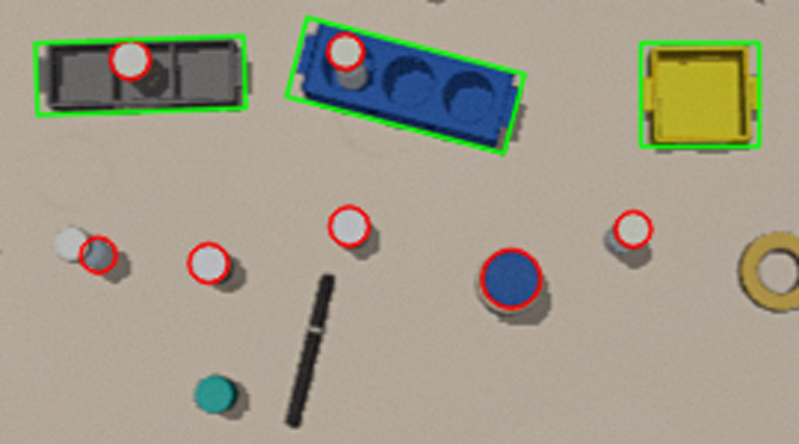

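View pics/c2.png

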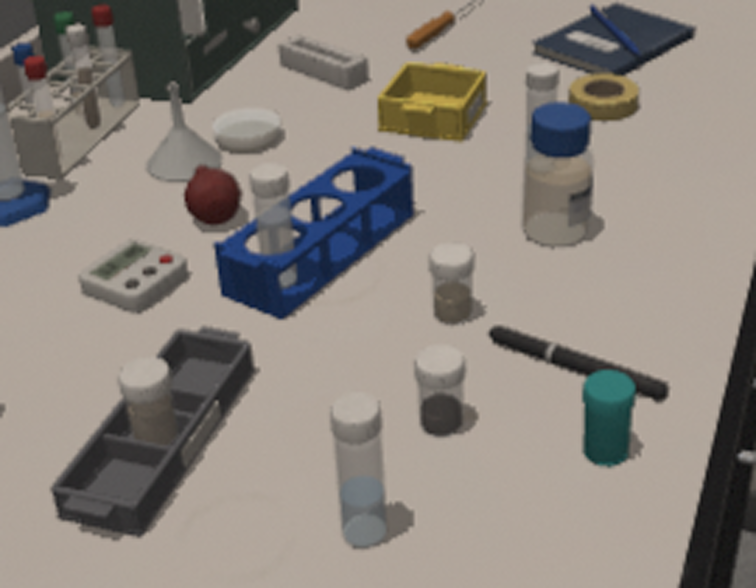

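Every fit sits on its cap except vial_a's, which landed on the glass body; its cap is really at about (194.7,242.4). In the side crop the jar at (289,238) is beige and the one at (241,250) is dark grey. The turquoise jar is excluded. Next I'll refine the cell centres from the crop pixels.

```bash
python3 - <<'E'
from h import *
np.set_printoptions(precision=4,suppress=True)
for n,x,y,z in(("vial_a",73,244,.098),("hole mid",409,82,.045),("hole end",469,97,.045),("cell +y floor",84,78,.003),("cell -y floor",208,74,.003),("spill rim",700,94,.036)):
    print(n,ray("top",170+x/2.96,160+y/2.96,z))
s=cv2.imread("pics/side0.png").copy()
# reproject hypotheses into side view
for P in [(.458,.288,.098),(.476,-.171,.098),(.4477,.1831,.055),(.4806,.0644,.055),(.4333,-.0705,.11)]: cv2.circle(s,tuple(np.int32(np.round(proj("side",P)))),2,(0,0,255),-1)
def ring(c,yaw,y0,z,r):
    yw=np.radians(yaw);C=np.array([c[0]-y0*np.sin(yw),c[1]+y0*np.cos(yw)])
    pts=[proj("side",(C[0]+r*np.cos(a),C[1]+r*np.sin(a),z)) for a in np.linspace(0,6.28,40)]
    cv2.polylines(s,[np.int32(np.array(pts)*16)],True,(0,255,0),1,cv2.LINE_AA,4)
for y0 in(-.054,0,.054): ring((.606,.0175),-14.2,y0,.045,.022);ring((.614,.2525),2,y0,.026,.0255)
ring((.604,-.238),0,0,.036,.038)
cv2.imwrite("pics/c3.png",cv2.resize(s[170:380,150:420],None,fx=2.8,fy=2.8,interpolation=cv2.INTER_CUBIC))
E
```

```text
vial_a [0.4578 0.2873 0.098 ]
hole mid [0.6065 0.0141 0.045 ]
hole end [ 0.5939 -0.0379  0.045 ]
cell +y floor [0.6158 0.3055 0.003 ]
cell -y floor [0.6206 0.1946 0.003 ]
spill rim [ 0.6004 -0.2387  0.036 ]
```

View pics/c3.png

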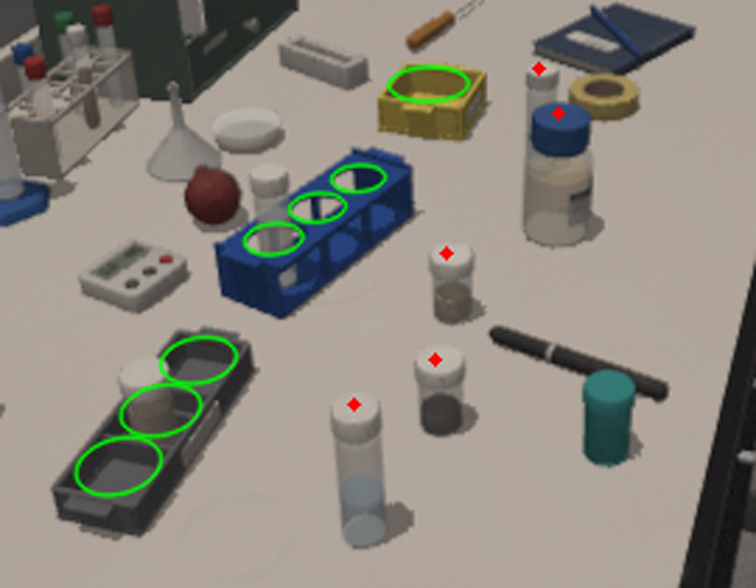

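The side projection agrees with the map to within a few mm. I'll keep one tool yaw throughout, with the jaws across the rack at -14°. First I turn the tool.

{"api": "arm_command", "payload": {"plan": [[[0,0,0,-6.6,0,0,0.06],[0,0,0,-6.6,0,0,0.06],[0,0,0,-6.6,0,0,0.06],[0,0,0,-6.6,0,0,0.06],[0,0,0,-6.6,0,0,0.06],[0,0,0,-6.6,0,0,0.06],[0,0,0,-6.6,0,0,0.06],[0,0,0,-6.6,0,0,0.06]]], "squeeze": 25}}

```text
t: 2.07
tool_pos: [0.2398, -0.5772, 0.2313]
tool_rot: [1.364, 1.101, -1.364]
contact_force: [-0.4, 0.4, -0.5]
opening: 0.0602
```

```bash
cat > go.py <<'E'
from h import *
import sys
o=ctrl.get_obs();M=R.from_rotvec(o["tool_rot"]).as_matrix();p=o["tool_pos"]
tgt=np.array([float(a) for a in sys.argv[1:4]])
# desired: x down, y at -14.2 deg
a=np.radians(-14.2);y=np.array([np.cos(a),np.sin(a),0]);x=np.array([0,0,-1.]);D=np.c_[x,y,np.cross(x,y)]
d=M.T@(tgt-p);rv=np.degrees(R.from_matrix(M.T@D).as_rotvec())
print("t %.2f pos"%o["t"],p.round(4),"shift mm",(d*1e3).round(1),"rows>=%.1f"%(np.linalg.norm(d)/.0417),"turn",rv.round(2),"open",o["opening"],"F",np.round(o["contact_force"],1))
E
python3 go.py .476 -.171 .17
```

```text
t 2.07 pos [ 0.2398 -0.5772  0.2313] shift mm [  61.3  145.3 -446.8] rows>=11.4 turn [ 2.03 -0.   -0.  ] open 0.060182558250078295 F [-0.4  0.4 -0.5]
```

{"api": "arm_command", "payload": {"plan": [[[0.0047,0.0112,-0.0344,0,0,0,0.06],[0.0047,0.0112,-0.0344,0,0,0,0.06],[0.0047,0.0112,-0.0344,0,0,0,0.06],[0.0047,0.0112,-0.0344,0,0,0,0.06],[0.0047,0.0112,-0.0344,0,0,0,0.06],[0.0047,0.0112,-0.0344,0,0,0,0.06],[0.0047,0.0112,-0.0344,0,0,0,0.06],[0.0047,0.0112,-0.0344,0,0,0,0.06],[0.0047,0.0112,-0.0344,0,0,0,0.06],[0.0047,0.0112,-0.0344,0,0,0,0.06],[0.0047,0.0112,-0.0344,0,0,0,0.06],[0.0047,0.0112,-0.0344,0,0,0,0.06],[0.0047,0.0112,-0.0344,2,0,0,0.06],[0,0,0,0,0,0,0.06]]]}}

```text
t: 3.23
tool_pos: [0.484, -0.1553, 0.1683]
tool_rot: [1.391, 1.07, -1.39]
contact_force: [-0.0, -0.1, -0.6]
opening: 0.0597
```

```bash
python3 go.py .476 -.171 .071
```

```text
t 3.23 pos [ 0.484  -0.1553  0.1683] shift mm [97.3 -4.5 16.7] rows>=2.4 turn [-0.24  0.28 -0.42] open 0.05974866211127852 F [-0.  -0.1 -0.6]
```

{"api": "arm_command", "payload": {"plan": [[[0,-0.0022,0.0083,-0.2,0.3,-0.4,0.06],[0,-0.0022,0.008,0,0,0,0.06],[0,0,0,0,0,0,0.06],[0.018,0,0,0,0,0,0.06],[0.018,0,0,0,0,0,0.06],[0.018,0,0,0,0,0,0.06],[0,0,0,0,0,0,0.06]]]}}

```text
t: 3.82
tool_pos: [0.4745, -0.1781, 0.116]
tool_rot: [1.393, 1.072, -1.391]
contact_force: [-1.7, 0.7, -1.2]
opening: 0.0599
```

```bash
python3 go.py .476 -.171 .071; python3 - <<'E'
from h import *
save("side","s1.png")
c=cv2.imread("pics/s1.png")[100:300,240:440];cv2.imwrite("pics/s1c.png",cv2.resize(c,None,fx=3,fy=3,interpolation=2))
E
```

```text
t 3.82 pos [ 0.4745 -0.1781  0.116 ] shift mm [45.  -0.6 -7.4] rows>=1.1 turn [-0.34  0.16 -0.33] open 0.059874301618731855 F [-1.7  0.7 -1.2]
```

View pics/s1c.png

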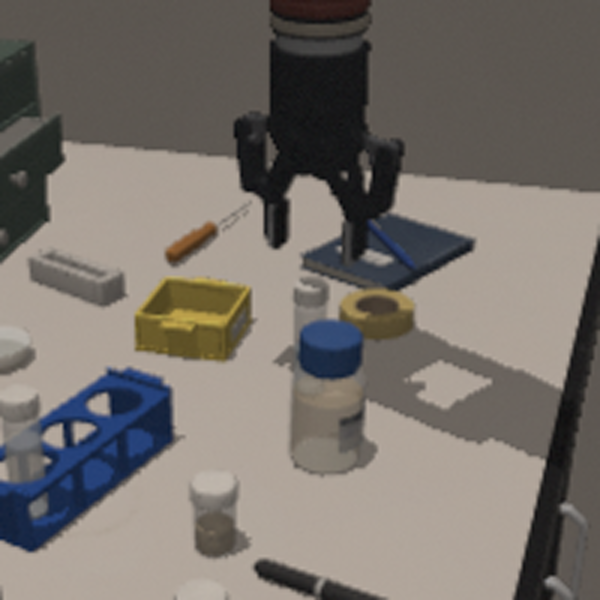

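The fingers straddle the vial cap at about (344,197) in the full image. I'll correct z by 7 mm, descend and grip.

{"api": "arm_command", "payload": {"plan": [[[0,0,-0.0074,0,0,0,0.06],[0,0,0,0,0,0,0.06],[0.015,0,0,0,0,0,0.06],[0.015,0,0,0,0,0,0.06],[0.015,0,0,0,0,0,0.06],[0,0,0,0,0,0,0.06],[0,0,0,0,0,0,0.06]]]}}

```text
t: 4.45
tool_pos: [0.4831, -0.177, 0.0827]
tool_rot: [1.4, 1.05, -1.384]
contact_force: [0.4, 0.7, 0.5]
opening: 0.06
```

```bash
python3 go.py .476 -.171 .071
```

```text
t 4.45 pos [ 0.4831 -0.177   0.0827] shift mm [11.5 -8.7 -4.1] rows>=0.4 turn [-0.62  0.45 -1.43] open 0.05998430489974742 F [0.4 0.7 0.5]
```

{"api": "arm_command", "payload": {"plan": [[[0,0,0,0,0,0,0.06],[0,0,0,0,0,0,0.06]]]}}

```text
t: 4.62
tool_pos: [0.4843, -0.1777, 0.0853]
tool_rot: [1.4, 1.046, -1.382]
contact_force: [0.3, 0.3, 0.1]
opening: 0.0601
```

```bash
python3 go.py .476 -.171 .071; python3 - <<'E'
from h import *
save("side","s2.png")
c=cv2.imread("pics/s2.png")[120:280,270:430];cv2.imwrite("pics/s2c.png",cv2.resize(c,None,fx=3.5,fy=3.5,interpolation=2))
E
python3 go.py .476 -.171 .071;
```

```text
t 4.62 pos [ 0.4843 -0.1777  0.0853] shift mm [ 14.  -10.1  -4.4] rows>=0.4 turn [-0.62  0.5  -1.61] open 0.0600769352463208 F [0.3 0.3 0.1]
t 4.67 pos [ 0.4845 -0.1777  0.0855] shift mm [ 14.2 -10.4  -4.5] rows>=0.4 turn [-0.62  0.51 -1.65] open 0.05973878538223097 F [ 0.4  0.6 -0.9]
```

View pics/s2c.png

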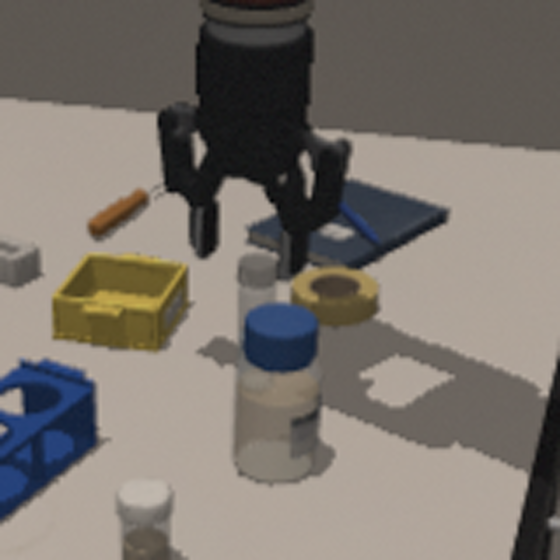

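No contact. The pose just drifts a little with each row, so I'll correct in closed loop before the final descent.

{"api": "arm_command", "payload": {"plan": [[[0,-0.01,-0.0045,-0.6,0.5,-1.6,0.06]]]}}

```text
t: 4.75
tool_pos: [0.4768, -0.1714, 0.0865]
tool_rot: [1.39, 1.078, -1.388]
contact_force: [-0.3, -0.5, -0.8]
opening: 0.0603
```

```bash
python3 go.py .476 -.171 .071; python3 -c "
from h import *
o=ctrl.get_obs();print(np.round(o['q'],3),np.round(o['dq'],3))"
```

```text
t 4.75 pos [ 0.4768 -0.1714  0.0865] shift mm [15.5 -1.  -0.2] rows>=0.4 turn [-0.02  0.04 -0.17] open 0.06032067897316242 F [-0.3 -0.5 -0.8]
[-0.492 -0.097  2.013 -0.     1.223 -0.244] [ 0.042 -0.089  0.058  0.03   0.397 -0.105]
```

{"api": "arm_command", "payload": {"plan": [[[0.008,0,0,0,0,0,0.06],[0.008,0,0,0,0,0,0.06]]]}}

```text
t: 4.92
tool_pos: [0.479, -0.1724, 0.0732]
tool_rot: [1.391, 1.072, -1.384]
contact_force: [0.8, -0.1, -0.4]
opening: 0.0596
```

```bash
python3 go.py .476 -.171 .071; python3 -c "
from h import *
o=ctrl.get_obs();print(np.round(o['q'],3),np.round(o['dq'],3))"
```

```text
t 4.92 pos [ 0.479  -0.1724  0.0732] shift mm [ 2.2 -3.3 -0.6] rows>=0.1 turn [-0.    0.13 -0.53] open 0.05958769719198299 F [ 0.8 -0.1 -0.4]
[-0.492 -0.077  2.019  0.     1.19  -0.244] [ 0.003  0.126  0.041  0.002 -0.189 -0.   ]
```

{"api": "arm_command", "payload": {"plan": [[[0.002,-0.0035,-0.0005,0,0,-0.5,0.06],[0,0,0,0,0,0,0.035],[0,0,0,0,0,0,0.02],[0,0,0,0,0,0,0.02],[0,0,0,0,0,0,0.02],[0,0,0,0,0,0,0.02]]]}}

```text
t: 5.42
tool_pos: [0.4747, -0.1708, 0.0686]
tool_rot: [1.387, 1.082, -1.393]
contact_force: [-0.1, 0.2, -0.8]
opening: 0.0278
```

```bash
python3 go.py .593 -.036 .2
```

```text
t 5.42 pos [ 0.4747 -0.1708  0.0686] shift mm [-131.9   81.2 -159.5] rows>=5.3 turn [-0.04  0.12  0.13] open 0.027753571069930344 F [-0.1  0.2 -0.8]
```

{"api": "arm_command", "payload": {"plan": [[[-0.01,0,0,0,0,0,0.02],[-0.02,0,0,0,0,0,0.02],[-0.02,0,0,0,0,0,0.02],[-0.02,0,0,0,0,0,0.02],[-0.02,0,0,0,0,0,0.02],[-0.02,0,0,0,0,0,0.02],[-0.02,0,0,0,0,0,0.02],[0,0.005,-0.01,0,0,0,0.02],[0,0.01,-0.02,0,0,0,0.02],[0,0.01,-0.02,0,0,0,0.02],[0,0.01,-0.02,0,0,0,0.02],[0,0.01,-0.02,0,0,0,0.02],[0,0.01,-0.02,0,0,0,0.02],[0,0.01,-0.02,0,0,0,0.02],[0,0.007,-0.014,0,0,0,0.02],[0,0,0,0,0,0,0.02]]]}}

```text
t: 6.75
tool_pos: [0.5859, -0.0396, 0.2091]
tool_rot: [1.392, 1.077, -1.391]
contact_force: [-0.1, -0.3, -0.9]
opening: 0.0275
```

```bash
python3 go.py .593 -.036 .16
```

```text
t 6.75 pos [ 0.5859 -0.0396  0.2091] shift mm [49.1  5.9 -5.3] rows>=1.2 turn [-0.23  0.04 -0.12] open 0.027512900400713556 F [-0.1 -0.3 -0.9]
```

{"api": "arm_command", "payload": {"plan": [[[0.01,0.003,-0.003,-0.2,0,0,0.02],[0.02,0.003,-0.002,0,0,0,0.02],[0.02,0,0,0,0,0,0.02],[0.01,0,0,0,0,0,0.02],[0,0,0,0,0,0,0.02]]]}}

```text
t: 7.17
tool_pos: [0.5929, -0.0353, 0.1443]
tool_rot: [1.388, 1.08, -1.388]
contact_force: [0.2, 0.8, -1.6]
opening: 0.028
```

```bash
python3 go.py .593 -.036 .0745; python3 - <<'E'
from h import *
a=save("side","s3.png")
b=save("top","t3.png")
c=np.hstack([cv2.resize(a[180:300,200:340],(560,480),interpolation=2)])
cv2.imwrite("pics/s3c.png",c[:,:,::-1])
E
```

```text
t 7.17 pos [ 0.5929 -0.0353  0.1443] shift mm [69.8  0.1  0.6] rows>=1.7 turn [ 0.07  0.08 -0.09] open 0.028018678924241477 F [ 0.2  0.8 -1.6]
```

View pics/s3c.png

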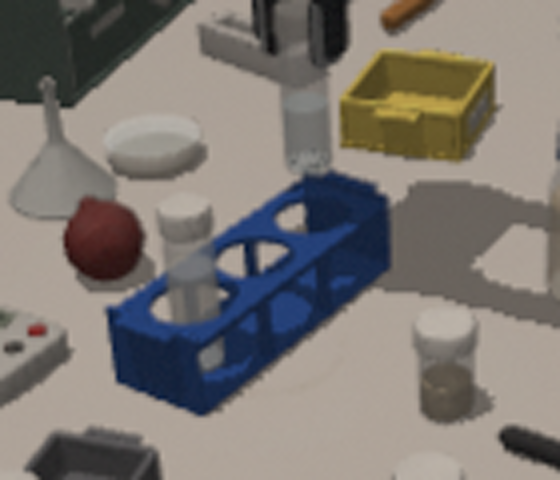

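The vial hangs upright over the end hole (about (306,170) in the crop). I'll go down in small steps, checking the pose.

{"api": "arm_command", "payload": {"plan": [[[0.012,0,0,0,0,0,0.02],[0.012,-0.001,0,0,0,0,0.02],[0,0,0,0,0,0,0.02]]]}}

```text
t: 7.52
tool_pos: [0.595, -0.0364, 0.1243]
tool_rot: [1.393, 1.072, -1.382]
contact_force: [-1.2, -0.1, -0.3]
opening: 0.0275
```

```bash
python3 go.py .593 -.036 .0735
```

```text
t 7.52 pos [ 0.595  -0.0364  0.1243] shift mm [50.8 -2.6  0. ] rows>=1.2 turn [ 0.    0.04 -0.63] open 0.02751525399104303 F [-1.2 -0.1 -0.3]
```

{"api": "arm_command", "payload": {"plan": [[[0.012,-0.003,0,0,0,-0.5,0.02],[0.012,-0.001,0,0,0,-0.2,0.02],[0.012,-0.001,0,0,0,-0.1,0.02]]]}}

```text
t: 7.77
tool_pos: [0.5925, -0.0359, 0.0893]
tool_rot: [1.391, 1.079, -1.388]
contact_force: [0.3, 0.5, -0.2]
opening: 0.0276
```

```bash
python3 go.py .593 -.036 .0735
```

```text
t 7.77 pos [ 0.5925 -0.0359  0.0893] shift mm [15.8  0.5 -0. ] rows>=0.4 turn [-0.02  0.02 -0.18] open 0.027634660434462572 F [ 0.3  0.5 -0.2]
```

{"api": "arm_command", "payload": {"plan": [[[0.009,-0.001,0,0,0,-0.2,0.02],[0.005,0,0,0,0,-0.1,0.02],[0.002,0,0,0,0,0,0.02]]]}}

```text
t: 8.02
tool_pos: [0.5913, -0.0355, 0.0715]
tool_rot: [1.388, 1.085, -1.393]
contact_force: [-5.4, 0.7, 24.1]
opening: 0.0274
```

```bash
python3 go.py .593 -.036 .0735
```

```text
t 8.02 pos [ 0.5913 -0.0355  0.0715] shift mm [-2.   1.8  0.1] rows>=0.1 turn [-0.01  0.02  0.26] open 0.027424699173597505 F [-5.4  0.7 24.1]
```

Contact at the floor, 24 N up. I'll ease up slightly and release.

{"api": "arm_command", "payload": {"plan": [[[-0.0015,0.001,0,0,0,0,0.02],[0,0,0,0,0,0,0.035],[0,0,0,0,0,0,0.045],[0,0,0,0,0,0,0.055],[0,0,0,0,0,0,0.06]]]}}

```text
t: 8.43
tool_pos: [0.5933, -0.0358, 0.0728]
tool_rot: [1.388, 1.084, -1.392]
contact_force: [0.1, -0.3, -0.6]
opening: 0.06
```

```bash
python3 go.py .593 -.036 .17
```

```text
t 8.43 pos [ 0.5933 -0.0358  0.0728] shift mm [-97.2  -0.6   0.3] rows>=2.3 turn [-0.01  0.01  0.2 ] open 0.05999206099776662 F [ 0.1 -0.3 -0.6]
```

{"api": "arm_command", "payload": {"plan": [[[-0.01,0,0,0,0,0,0.06],[-0.02,0,0,0,0,0,0.06],[-0.025,0,0,0,0,0,0.06],[-0.025,0,0,0,0,0,0.06],[-0.015,0,0,0,0,0,0.06],[0,-0.01,-0.014,0,0,0,0.06],[0,-0.02,-0.0266,0,0,0,0.06],[0,-0.02,-0.0266,0,0,0,0.06],[0,-0.02,-0.0266,0,0,0,0.06],[0,-0.02,-0.0266,0,0,0,0.06],[0,-0.02,-0.0266,0,0,0,0.06],[0,-0.02,-0.0266,0,0,0,0.06],[0,-0.02,-0.0266,0,0,0,0.06],[0,-0.02,-0.0266,0,0,0,0.06],[0,-0.02,-0.0266,0,0,0,0.06],[0,-0.01,-0.013,0,0,0,0.06],[0,0,0,0,0,0,0.06]]]}}

```text
t: 9.85
tool_pos: [0.4595, 0.2837, 0.1831]
tool_rot: [1.398, 1.079, -1.39]
contact_force: [0.4, -0.0, 0.0]
opening: 0.0604
```

```bash
python3 go.py .4578 .288 .13
```

```text
t 9.85 pos [0.4595 0.2837 0.1831] shift mm [53.1 -2.9 -3.5] rows>=1.3 turn [-0.35 -0.25 -0.13] open 0.06040877914081277 F [ 0.4 -0.   0. ]
```

{"api": "arm_command", "payload": {"plan": [[[0.01,-0.003,-0.0035,-0.3,-0.2,0,0.06],[0.02,-0.001,0,0,0,0,0.06],[0.02,-0.001,0,0,0,0,0.06],[0,0,0,0,0,0,0.06]]]}}

```text
t: 10.18
tool_pos: [0.4569, 0.2885, 0.1332]
tool_rot: [1.393, 1.078, -1.382]
contact_force: [-0.3, -0.8, -0.8]
opening: 0.0601
```

```bash
python3 go.py .4578 .288 .0695
```

```text
t 10.18 pos [0.4569 0.2885 0.1332] shift mm [63.7  0.5  0.5] rows>=1.5 turn [ 0.06 -0.15 -0.41] open 0.06005694597303115 F [-0.3 -0.8 -0.8]
```

{"api": "arm_command", "payload": {"plan": [[[0.012,0,0,0,0,-0.3,0.06],[0.012,-0.001,0,0,0,-0.1,0.06],[0.012,-0.001,0,0,0,-0.1,0.06]]]}}

```text
t: 10.43
tool_pos: [0.4579, 0.288, 0.0978]
tool_rot: [1.396, 1.082, -1.386]
contact_force: [-0.5, -0.7, 0.5]
opening: 0.0604
```

```bash
python3 go.py .4578 .288 .0695
```

```text
t 10.43 pos [0.4579 0.288  0.0978] shift mm [28.3 -0.2  0.2] rows>=0.7 turn [-0.11 -0.3  -0.12] open 0.060441985313888245 F [-0.5 -0.7  0.5]
```

{"api": "arm_command", "payload": {"plan": [[[0.012,-0.001,0,0,-0.3,-0.1,0.06],[0.01,-0.001,0,0,0,0,0.06],[0.005,0,0,0,0,0,0.06],[0,0,0,0,0,0,0.035],[0,0,0,0,0,0,0.02],[0,0,0,0,0,0,0.02],[0,0,0,0,0,0,0.02],[0,0,0,0,0,0,0.02]]]}}

```text
t: 11.1
tool_pos: [0.4549, 0.2873, 0.0649]
tool_rot: [1.387, 1.08, -1.396]
contact_force: [0.6, -0.4, -0.6]
opening: 0.0281
```

```bash
python3 go.py .606 .016 .2
```

```text
t 11.10 pos [0.4549 0.2873 0.0649] shift mm [-135.   213.3  225.7] rows>=8.1 turn [-0.18  0.2   0.2 ] open 0.028101159109488485 F [ 0.6 -0.4 -0.6]
```

{"api": "arm_command", "payload": {"plan": [[[-0.01,0,0,0,0,0,0.02],[-0.025,0,0,0,0,0,0.02],[-0.025,0,0,0,0,0,0.02],[-0.025,0,0,0,0,0,0.02],[-0.025,0,0,0,0,0,0.02],[-0.02,0,0,0,0,0,0.02],[0,0.01,0.011,0,0,0,0.02],[0,0.02,0.021,0,0,0,0.02],[0,0.02,0.021,0,0,0,0.02],[0,0.02,0.021,0,0,0,0.02],[0,0.02,0.021,0,0,0,0.02],[0,0.02,0.021,0,0,0,0.02],[0,0.02,0.021,0,0,0,0.02],[0,0.02,0.021,0,0,0,0.02],[0,0.02,0.021,0,0,0,0.02],[0,0.02,0.021,0,0,0,0.02],[0,0.013,0.014,0,0,0,0.02],[0,0.005,0.006,0,0,0,0.02],[0,0,0,0,0,0,0.02]]]}}

```text
t: 12.68
tool_pos: [0.6135, 0.0132, 0.2305]
tool_rot: [1.405, 1.068, -1.363]
contact_force: [-0.8, -0.6, -0.8]
opening: 0.0281
```

```bash
python3 go.py .606 .016 .135
```

```text
t 12.68 pos [0.6135 0.0132 0.2305] shift mm [ 95.2 -10.4   0. ] rows>=2.3 turn [ 0.15 -0.57 -1.48] open 0.02811027677089576 F [-0.8 -0.6 -0.8]
```

{"api": "arm_command", "payload": {"plan": [[[0.01,-0.005,0,0.1,-0.5,-1.2,0.02],[0.02,-0.003,0,0,0,-0.2,0.02],[0.02,-0.002,0,0,0,0,0.02],[0.02,-0.001,0,0,0,0,0.02],[0,0,0,0,0,0,0.02]]]}}

```text
t: 13.1
tool_pos: [0.601, 0.0213, 0.1603]
tool_rot: [1.388, 1.085, -1.385]
contact_force: [-0.9, -0.3, -0.9]
opening: 0.0279
```

```bash
python3 go.py .606 .016 .0695
```

```text
t 13.10 pos [0.601  0.0213 0.1603] shift mm [90.8  6.1  4.2] rows>=2.2 turn [ 0.26 -0.13 -0.03] open 0.027942323742679947 F [-0.9 -0.3 -0.9]
```

{"api": "arm_command", "payload": {"plan": [[[0.01,0.005,0.004,0.2,0,0,0.02],[0.012,0.001,0,0,0,0,0.02],[0.01,0,0,0,0,0,0.02]]]}}

```text
t: 13.35
tool_pos: [0.6066, 0.0187, 0.1292]
tool_rot: [1.39, 1.083, -1.382]
contact_force: [0.7, -0.1, -0.7]
opening: 0.0275
```

```bash
python3 go.py .606 .016 .0695
```

```text
t 13.35 pos [0.6066 0.0187 0.1292] shift mm [59.7 -0.2  2.9] rows>=1.4 turn [ 0.27 -0.17 -0.2 ] open 0.027489285566884968 F [ 0.7 -0.1 -0.7]
```

{"api": "arm_command", "payload": {"plan": [[[0.008,0,0.003,0.2,-0.2,-0.2,0.02],[0.012,-0.001,0,0,0,0,0.02],[0.012,-0.001,0,0,0,-0.1,0.02],[0.01,-0.001,0,0,0,-0.1,0.02]]]}}

```text
t: 13.68
tool_pos: [0.6038, 0.0165, 0.0844]
tool_rot: [1.388, 1.083, -1.39]
contact_force: [0.1, 0.3, -0.3]
opening: 0.0279
```

```bash
python3 go.py .606 .016 .0695
```

```text
t 13.68 pos [0.6038 0.0165 0.0844] shift mm [14.9  2.3 -0.1] rows>=0.4 turn [0.06 0.03 0.11] open 0.027871693727191227 F [ 0.1  0.3 -0.3]
```

{"api": "arm_command", "payload": {"plan": [[[0.008,0.001,0,0,0,0,0.02],[0.004,0.001,0,0,0,0,0.02],[0.001,0,0,0,0,0,0.02]]]}}

```text
t: 13.93
tool_pos: [0.6046, 0.016, 0.0676]
tool_rot: [1.386, 1.086, -1.393]
contact_force: [-2.0, 0.3, 10.0]
opening: 0.028
```

```bash
python3 go.py .606 .016 .0695
```

```text
t 13.93 pos [0.6046 0.016  0.0676] shift mm [-1.9  1.3 -0.4] rows>=0.1 turn [0.03 0.05 0.32] open 0.027964650014065822 F [-2.   0.3 10. ]
```

{"api": "arm_command", "payload": {"plan": [[[-0.001,0.001,0,0,0,0,0.02],[0,0,0,0,0,0,0.035],[0,0,0,0,0,0,0.045],[0,0,0,0,0,0,0.055],[0,0,0,0,0,0,0.06],[-0.01,0,0,0,0,0,0.06],[-0.02,0,0,0,0,0,0.06],[-0.025,0,0,0,0,0,0.06],[-0.02,0,0,0,0,0,0.06],[-0.01,-0.01,-0.001,0,0,0,0.06],[0,-0.02,-0.0025,0,0,0,0.06],[0,-0.02,-0.0025,0,0,0,0.06],[0,-0.02,-0.0025,0,0,0,0.06],[0,-0.02,-0.0025,0,0,0,0.06],[0,-0.02,-0.0025,0,0,0,0.06],[0,-0.015,-0.002,0,0,0,0.06],[0,-0.005,0,0,0,0,0.06],[0,0,0,0,0,0,0.06]]]}}

```text
t: 15.43
tool_pos: [0.4829, 0.0636, 0.1706]
tool_rot: [1.395, 1.074, -1.381]
contact_force: [0.4, 0.2, 0.1]
opening: 0.0601
```

```bash
python3 go.py .4800 .0645 .08; python3 - <<'E'
from h import *
a=save("side","s4.png");b=save("top","t4.png")
c=np.hstack([cv2.resize(a[180:340,200:360],(480,480),interpolation=2),cv2.resize(b[160:280,240:320],(320,480),interpolation=2)])
cv2.imwrite("pics/s4c.png",c[:,:,::-1])
E
```

```text
t 15.43 pos [0.4829 0.0636 0.1706] shift mm [90.6 -4.   0.1] rows>=2.2 turn [-0.03 -0.13 -0.57] open 0.060099533764535334 F [0.4 0.2 0.1]
```

View pics/s4c.png

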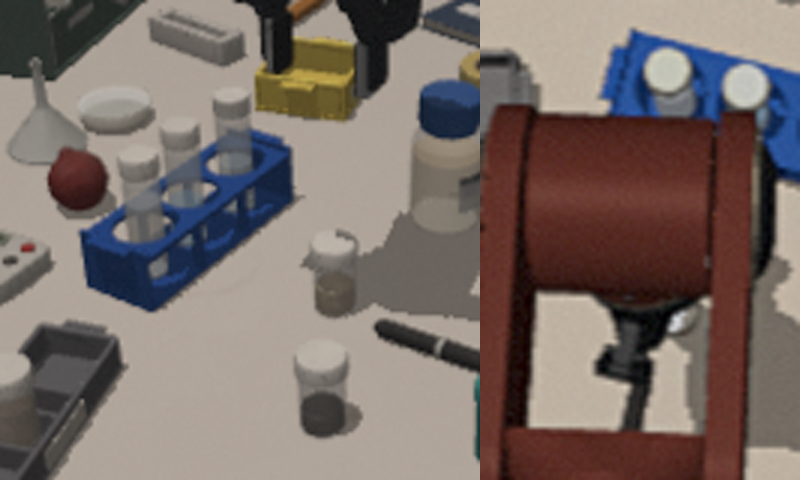

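All three vials stand upright in the rack. Next is jar_a.

{"api": "arm_command", "payload": {"plan": [[[0.01,-0.004,0,0,0,-0.5,0.06],[0.02,-0.001,0,0,0,-0.1,0.06],[0.02,-0.001,0,0,0,-0.1,0.06],[0.02,-0.001,0,0,0,0,0.06],[0.01,0,0,0,0,0,0.06],[0,0,0,0,0,0,0.06]]]}}

```text
t: 16.03
tool_pos: [0.4813, 0.0633, 0.0873]
tool_rot: [1.395, 1.081, -1.391]
contact_force: [-0.6, -0.6, -0.0]
opening: 0.06
```

```bash
python3 go.py .480 .0645 .030
```

```text
t 16.03 pos [0.4813 0.0633 0.0873] shift mm [57.3 -1.6 -0.6] rows>=1.4 turn [-0.24 -0.15  0.01] open 0.06001997391995246 F [-0.6 -0.6 -0. ]
```

{"api": "arm_command", "payload": {"plan": [[[0.01,-0.002,-0.0006,-0.2,-0.1,-0.1,0.06],[0.012,-0.001,0,0,0,-0.1,0.06],[0.012,-0.001,0,0,0,-0.1,0.06],[0.01,-0.001,0,0,0,-0.1,0.06]]]}}

```text
t: 16.37
tool_pos: [0.4796, 0.0649, 0.0429]
tool_rot: [1.391, 1.084, -1.391]
contact_force: [0.5, 0.1, -0.1]
opening: 0.0598
```

```bash
python3 go.py .480 .0645 .030
```

```text
t 16.37 pos [0.4796 0.0649 0.0429] shift mm [12.9  0.6  0.3] rows>=0.3 turn [-0.06 -0.11  0.14] open 0.059838221969764516 F [ 0.5  0.1 -0.1]
```

{"api": "arm_command", "payload": {"plan": [[[0.007,0,0,0,0,0,0.06],[0.002,0,0,0,0,0,0.06],[0,0,0,0,0,0,0.04],[0,0,0,0,0,0,0.025],[0,0,0,0,0,0,0.025],[0,0,0,0,0,0,0.025],[0,0,0,0,0,0,0.025]]]}}

```text
t: 16.95
tool_pos: [0.4788, 0.065, 0.0312]
tool_rot: [1.39, 1.086, -1.393]
contact_force: [-0.2, 0.4, -0.9]
opening: 0.0314
```

```bash
python3 go.py .617 .198 .15
```

```text
t 16.95 pos [0.4788 0.065  0.0312] shift mm [-119.   100.7 -163.1] rows>=5.4 turn [-0.05 -0.09  0.27] open 0.03136032780936097 F [-0.2  0.4 -0.9]
```

{"api": "arm_command", "payload": {"plan": [[[-0.01,0,0,0,0,0,0.025],[-0.025,0,0,0,0,0,0.025],[-0.025,0,0,0,0,0,0.025],[-0.025,0,0,0,0,0,0.025],[-0.025,0,0,0,0,0,0.025],[-0.015,0,0,0,0,0,0.025],[0,0.006,-0.01,0,0,0,0.025],[0,0.012,-0.02,0,0,0,0.025],[0,0.014,-0.022,0,0,0,0.025],[0,0.014,-0.022,0,0,0,0.025],[0,0.014,-0.022,0,0,0,0.025],[0,0.014,-0.022,0,0,0,0.025],[0,0.014,-0.022,0,0,0,0.025],[0,0.008,-0.014,0,0,0,0.025],[0,0.002,-0.005,0,0,0,0.025],[0,0,0,0,0,0,0.025]]]}}

```text
t: 18.28
tool_pos: [0.6218, 0.2055, 0.167]
tool_rot: [1.396, 1.081, -1.387]
contact_force: [-0.4, -0.3, 0.4]
opening: 0.0311
```

```bash
python3 go.py .617 .198 .08
```

```text
t 18.28 pos [0.6218 0.2055 0.167 ] shift mm [87.  -3.   8.9] rows>=2.1 turn [-0.13 -0.29 -0.14] open 0.03109189599804336 F [-0.4 -0.3  0.4]
```

{"api": "arm_command", "payload": {"plan": [[[0.01,-0.003,0.008,-0.1,-0.2,-0.1,0.025],[0.02,-0.001,0,0,0,0,0.025],[0.02,-0.001,0,0,0,0,0.025],[0.01,0,0,0,0,0,0.025],[0,0,0,0,0,0,0.025]]]}}

```text
t: 18.7
tool_pos: [0.6111, 0.1954, 0.1026]
tool_rot: [1.389, 1.081, -1.392]
contact_force: [-0.8, 0.7, -1.6]
opening: 0.0313
```

```bash
python3 go.py .617 .198 .0345; python3 - <<'E'
from h import *
a=save("side","s5.png")
cv2.imwrite("pics/s5c.png",cv2.resize(a[220:370,150:330],(720,600),interpolation=2)[:,:,::-1])
E
```

```text
t 18.70 pos [0.6111 0.1954 0.1026] shift mm [68.1  5.2 -4.1] rows>=1.6 turn [-0.07  0.09  0.07] open 0.03134622605132501 F [-0.8  0.7 -1.6]
```

View pics/s5c.png

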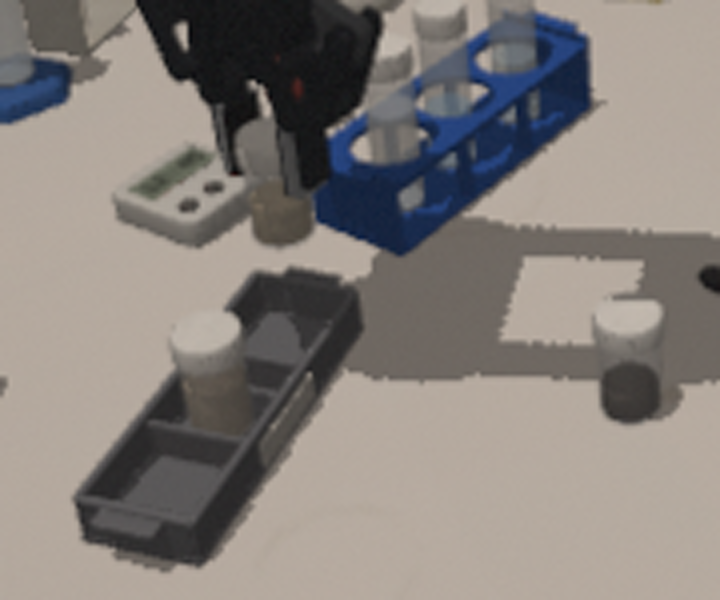

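The beige jar hangs upright over the far cell; I'll correct and lower it.

{"api": "arm_command", "payload": {"plan": [[[0.008,0.005,-0.004,0,0.1,0,0.025],[0.01,0.001,0,0,0,0,0.025],[0,0,0,0,0,0,0.025]]]}}

```text
t: 19.0
tool_pos: [0.6194, 0.197, 0.0863]
tool_rot: [1.394, 1.079, -1.388]
contact_force: [-0.6, 0.3, -0.5]
opening: 0.0309
```

```bash
python3 go.py .617 .198 .0345
```

```text
t 19.00 pos [0.6194 0.197  0.0863] shift mm [51.8 -2.7 -0.2] rows>=1.2 turn [-0.14 -0.1  -0.14] open 0.03085901489057592 F [-0.6  0.3 -0.5]
```

{"api": "arm_command", "payload": {"plan": [[[0.01,-0.003,0,-0.1,-0.1,-0.1,0.025],[0.012,-0.001,0,0,0,-0.1,0.025],[0.012,-0.001,0,0,0,-0.1,0.025],[0.003,0,0,0,0,0,0.025]]]}}

```text
t: 19.33
tool_pos: [0.6163, 0.1988, 0.0484]
tool_rot: [1.392, 1.082, -1.388]
contact_force: [-1.1, 0.8, -0.5]
opening: 0.0307
```

```bash
python3 go.py .617 .198 .0345
```

```text
t 19.33 pos [0.6163 0.1988 0.0484] shift mm [13.9  0.9  0.6] rows>=0.3 turn [-0.03 -0.1  -0.06] open 0.030678674601875743 F [-1.1  0.8 -0.5]
```

{"api": "arm_command", "payload": {"plan": [[[0.008,0,0,0,0,0,0.025],[0.004,0,0,0,0,0,0.025],[0.001,0,0,0,0,0,0.025]]]}}

```text
t: 19.58
tool_pos: [0.6159, 0.1989, 0.0329]
tool_rot: [1.39, 1.083, -1.389]
contact_force: [-1.9, 0.1, 9.8]
opening: 0.0311
```

```bash
python3 go.py .617 .198 .0345
```

```text
t 19.58 pos [0.6159 0.1989 0.0329] shift mm [-1.6  1.3  0.6] rows>=0.1 turn [-0.01 -0.07  0.02] open 0.03105571658922328 F [-1.9  0.1  9.8]
```

{"api": "arm_command", "payload": {"plan": [[[-0.001,0.001,0,0,0,0,0.025],[0,0,0,0,0,0,0.035],[0,0,0,0,0,0,0.045],[0,0,0,0,0,0,0.055],[0,0,0,0,0,0,0.06],[-0.01,0,0,0,0,0,0.06],[-0.02,0,0,0,0,0,0.06],[-0.025,0,0,0,0,0,0.06],[-0.02,0,0,0,0,0,0.06],[-0.01,-0.01,0.004,0,0,0,0.06],[0,-0.02,0.007,0,0,0,0.06],[0,-0.02,0.007,0,0,0,0.06],[0,-0.02,0.007,0,0,0,0.06],[0,-0.02,0.007,0,0,0,0.06],[0,-0.02,0.007,0,0,0,0.06],[0,-0.02,0.007,0,0,0,0.06],[0,-0.015,0.006,0,0,0,0.06],[0,-0.006,0.002,0,0,0,0.06],[0,0,0,0,0,0,0.06]]]}}

```text
t: 21.17
tool_pos: [0.4548, 0.1832, 0.1351]
tool_rot: [1.402, 1.075, -1.375]
contact_force: [-0.2, -0.4, 0.5]
opening: 0.06
```

```bash
python3 go.py .447 .183 .08
```

```text
t 21.17 pos [0.4548 0.1832 0.1351] shift mm [55.  -8.3  2.6] rows>=1.3 turn [-0.04 -0.48 -0.82] open 0.0599737960619774 F [-0.2 -0.4  0.5]
```

{"api": "arm_command", "payload": {"plan": [[[0.01,-0.007,0.0025,0,-0.4,-0.8,0.06],[0.015,-0.001,0,0,0,0,0.06],[0.015,-0.001,0,0,0,0,0.06],[0,0,0,0,0,0,0.06]]]}}

```text
t: 21.5
tool_pos: [0.4483, 0.1836, 0.0957]
tool_rot: [1.395, 1.08, -1.385]
contact_force: [-0.2, -0.1, -0.4]
opening: 0.0601
```

```bash
python3 go.py .447 .183 .031
```

```text
t 21.50 pos [0.4483 0.1836 0.0957] shift mm [64.6 -1.3  1.1] rows>=1.6 turn [-0.07 -0.2  -0.24] open 0.06008501988586786 F [-0.2 -0.1 -0.4]
```

{"api": "arm_command", "payload": {"plan": [[[0.01,-0.002,0.001,0,-0.2,-0.3,0.06],[0.012,-0.001,0,0,0,-0.1,0.06],[0.012,-0.001,0,0,0,-0.1,0.06],[0.012,-0.001,0,0,0,-0.1,0.06]]]}}

```text
t: 21.83
tool_pos: [0.4464, 0.1844, 0.0489]
tool_rot: [1.391, 1.084, -1.392]
contact_force: [0.5, -0.2, -0.5]
opening: 0.0598
```

```bash
python3 go.py .447 .183 .031
```

```text
t 21.83 pos [0.4464 0.1844 0.0489] shift mm [17.9  1.   1.3] rows>=0.4 turn [-0.11 -0.1   0.17] open 0.05975421389289676 F [ 0.5 -0.2 -0.5]
```

{"api": "arm_command", "payload": {"plan": [[[0.01,0,0.001,0,0,0,0.06],[0.003,0,0,0,0,0,0.06],[0,0,0,0,0,0,0.04],[0,0,0,0,0,0,0.025],[0,0,0,0,0,0,0.025],[0,0,0,0,0,0,0.025],[0,0,0,0,0,0,0.025]]]}}

```text
t: 22.42
tool_pos: [0.444, 0.1829, 0.0308]
tool_rot: [1.387, 1.087, -1.398]
contact_force: [-0.4, 0.5, -0.0]
opening: 0.0312
```

```bash
python3 go.py .613 .305 .15
```

```text
t 22.42 pos [0.444  0.1829 0.0308] shift mm [-120.5  132.5 -160. ] rows>=5.8 turn [-0.12  0.06  0.49] open 0.031172560220852102 F [-0.4  0.5 -0. ]
```

{"api": "arm_command", "payload": {"plan": [[[-0.01,0,0,0,0,0.3,0.025],[-0.025,0,0,0,0,0,0.025],[-0.025,0,0,0,0,0,0.025],[-0.025,0,0,0,0,0,0.025],[-0.02,0,0,0,0,0,0.025],[0,0.008,-0.01,0,0,0,0.025],[0,0.016,-0.019,0,0,0,0.025],[0,0.017,-0.02,0,0,0,0.025],[0,0.017,-0.02,0,0,0,0.025],[0,0.017,-0.02,0,0,0,0.025],[0,0.017,-0.02,0,0,0,0.025],[0,0.017,-0.02,0,0,0,0.025],[0,0.012,-0.014,0,0,0,0.025],[0,0.004,-0.005,0,0,0,0.025],[0,0,0,0,0,0,0.025]]]}}

```text
t: 23.67
tool_pos: [0.6125, 0.3023, 0.1626]
tool_rot: [1.407, 1.071, -1.371]
contact_force: [-0.9, 0.8, -0.6]
opening: 0.0305
```

```bash
python3 go.py .613 .305 .08
```

```text
t 23.67 pos [0.6125 0.3023 0.1626] shift mm [82.6 -1.8 -1.9] rows>=2.0 turn [-0.14 -0.6  -1.11] open 0.03054086339064763 F [-0.9  0.8 -0.6]
```

{"api": "arm_command", "payload": {"plan": [[[0.01,-0.002,-0.002,-0.1,-0.5,-1,0.025],[0.02,0,0,0,0,0,0.025],[0.02,-0.001,0,0,0,0,0.025],[0.01,0,0,0,0,0,0.025],[0,0,0,0,0,0,0.025]]]}}

```text
t: 24.08
tool_pos: [0.6082, 0.304, 0.1029]
tool_rot: [1.391, 1.081, -1.389]
contact_force: [-0.3, 0.3, 0.9]
opening: 0.031
```

```bash
python3 go.py .613 .305 .0345
```

```text
t 24.08 pos [0.6082 0.304  0.1029] shift mm [68.4  4.4 -2.1] rows>=1.6 turn [-0.04 -0.07 -0.06] open 0.030991228625216496 F [-0.3  0.3  0.9]
```

{"api": "arm_command", "payload": {"plan": [[[0.01,0.004,-0.002,0,0,0,0.025],[0.012,0,0,0,0,0,0.025],[0.01,-0.001,0,0,0,0,0.025],[0.005,-0.001,0,0,0,-0.1,0.025]]]}}

```text
t: 24.42
tool_pos: [0.6111, 0.3052, 0.0653]
tool_rot: [1.393, 1.082, -1.388]
contact_force: [-0.1, -0.1, -1.2]
opening: 0.0312
```

```bash
python3 go.py .613 .305 .0345
```

```text
t 24.42 pos [0.6111 0.3052 0.0653] shift mm [30.8  1.9 -0.2] rows>=0.7 turn [-0.08 -0.14 -0.06] open 0.031208396648758015 F [-0.1 -0.1 -1.2]
```

{"api": "arm_command", "payload": {"plan": [[[0.012,0.001,0,0,-0.1,0,0.025],[0.01,-0.001,0,0,0,0,0.025],[0.004,0,0,0,0,0,0.025],[0.002,0,0,0,0,0,0.025]]]}}

```text
t: 24.75
tool_pos: [0.6106, 0.305, 0.0333]
tool_rot: [1.39, 1.081, -1.391]
contact_force: [-0.4, -0.4, -0.4]
opening: 0.031
```

```bash
python3 go.py .613 .305 .0345
```

```text
t 24.75 pos [0.6106 0.305  0.0333] shift mm [-1.2  2.4 -0.6] rows>=0.1 turn [-0.08  0.02  0.02] open 0.030950890500331816 F [-0.4 -0.4 -0.4]
```

{"api": "arm_command", "payload": {"plan": [[[0.0015,0.002,0,0,0,0,0.025]]]}}

```text
t: 24.83
tool_pos: [0.612, 0.3052, 0.0325]
tool_rot: [1.39, 1.083, -1.392]
contact_force: [-6.1, 1.2, 13.2]
opening: 0.0311
```

```bash
python3 go.py .613 .305 .0345
```

```text
t 24.83 pos [0.612  0.3052 0.0325] shift mm [-2.   1.  -0.1] rows>=0.1 turn [-0.08 -0.    0.15] open 0.031054925538682145 F [-6.1  1.2 13.2]
```

{"api": "arm_command", "payload": {"plan": [[[-0.001,0,0,0,0,0,0.025],[0,0,0,0,0,0,0.035],[0,0,0,0,0,0,0.045],[0,0,0,0,0,0,0.055],[0,0,0,0,0,0,0.06],[-0.01,0,0,0,0,0,0.06],[-0.02,0,0,0,0,0,0.06],[-0.025,0,0,0,0,0,0.06],[-0.025,0,0,0,0,0,0.06],[-0.025,0,0,0,0,0,0.06],[-0.025,0,0,0,0,0,0.06],[-0.02,0,0,0,0,0,0.06],[0,0,0,0,0,0,0.06]]]}}

```text
t: 25.92
tool_pos: [0.612, 0.3047, 0.1938]
tool_rot: [1.389, 1.083, -1.392]
contact_force: [0.5, 1.0, 0.3]
opening: 0.0601
```

{"api": "arm_command", "payload": {"plan": [[[0,-0.003,0.013,0,0,0,0.08],[0,-0.005,0.0255,0,0,0,0.08],[0,-0.005,0.0255,0,0,0,0.08],[0,-0.005,0.0255,0,0,0,0.08],[0,-0.005,0.0255,0,0,0,0.08],[0,-0.005,0.0255,0,0,0,0.08],[0,-0.005,0.0255,0,0,0,0.08],[0,-0.005,0.0255,0,0,0,0.08],[0,-0.005,0.0255,0,0,0,0.08],[0,-0.005,0.0255,0,0,0,0.08],[0,-0.005,0.0255,0,0,0,0.08],[0,-0.005,0.0255,0,0,0,0.08],[0,-0.005,0.0255,0,0,0,0.08],[0,-0.005,0.0255,0,0,0,0.08],[0,-0.005,0.0255,0,0,0,0.08],[0,-0.003,0.015,0,0,0,0.08],[0,0,0,0,0,0,0.08]]]}}

```text
t: 27.33
tool_pos: [0.4305, -0.0635, 0.1846]
tool_rot: [1.385, 1.089, -1.393]
contact_force: [-0.6, 0.1, 0.0]
opening: 0.08
```

```bash
python3 go.py .433 -.0705 .14
```

```text
t 27.33 pos [ 0.4305 -0.0635  0.1846] shift mm [44.6  4.4  6.2] rows>=1.1 turn [0.16 0.02 0.4 ] open 0.08004953457371555 F [-0.6  0.1  0. ]
```

{"api": "arm_command", "payload": {"plan": [[[0.01,0.003,0.005,0.1,0,0.2,0.08],[0.015,0,0,0,0,0,0.08],[0.008,0,0,0,0,0,0.08],[0,0,0,0,0,0,0.08]]]}}

```text
t: 27.67
tool_pos: [0.4323, -0.069, 0.1481]
tool_rot: [1.389, 1.084, -1.391]
contact_force: [-0.5, -0.7, -0.1]
opening: 0.0797
```

```bash
python3 go.py .433 -.0705 .079
```

```text
t 27.67 pos [ 0.4323 -0.069   0.1481] shift mm [69.1  1.3  1.3] rows>=1.7 turn [-0.01 -0.03  0.14] open 0.0796967340192695 F [-0.5 -0.7 -0.1]
```

{"api": "arm_command", "payload": {"plan": [[[0.01,0.001,0.001,0,0,0,0.08],[0.012,-0.001,0,0,0,-0.1,0.08],[0.012,-0.001,0,0,0,-0.1,0.08],[0.008,-0.001,0,0,0,-0.1,0.08]]]}}

```text
t: 28.0
tool_pos: [0.4314, -0.0683, 0.1034]
tool_rot: [1.386, 1.089, -1.391]
contact_force: [0.1, 0.7, 0.6]
opening: 0.0798
```

```bash
python3 go.py .433 -.0705 .079
```

```text
t 28.00 pos [ 0.4314 -0.0683  0.1034] shift mm [24.4  2.3  1.8] rows>=0.6 turn [ 0.17 -0.04  0.34] open 0.0798151223099971 F [0.1 0.7 0.6]
```

{"api": "arm_command", "payload": {"plan": [[[0.01,0.002,0.002,0.1,0,0.2,0.08],[0.008,0,0,0,0,0,0.08],[0.002,0,0,0,0,0,0.08],[0,0,0,0,0,0,0.06],[0,0,0,0,0,0,0.05],[0,0,0,0,0,0,0.038],[0,0,0,0,0,0,0.038],[0,0,0,0,0,0,0.038],[0,0,0,0,0,0,0.038]]], "squeeze": 40}}

```text
t: 28.75
tool_pos: [0.4315, -0.0694, 0.0789]
tool_rot: [1.386, 1.089, -1.391]
contact_force: [-0.1, 0.0, -3.7]
opening: 0.0463
```

```bash
python3 go.py .602 -.2385 .16
```

```text
t 28.75 pos [ 0.4315 -0.0694  0.0789] shift mm [-82.6 206.  122.5] rows>=6.1 turn [ 0.14 -0.07  0.37] open 0.04630069238194507 F [-0.1  0.  -3.7]
```

{"api": "arm_command", "payload": {"plan": [[[-0.008,0,0,0,0,0.2,0.038],[-0.015,0,0,0,0,0,0.038],[-0.02,0,0,0,0,0,0.038],[-0.02,0,0,0,0,0,0.038],[-0.02,0,0,0,0,0,0.038],[-0.01,0.008,0.005,0,0,0,0.038],[0,0.016,0.01,0,0,0,0.038],[0,0.02,0.012,0,0,0,0.038],[0,0.02,0.012,0,0,0,0.038],[0,0.02,0.012,0,0,0,0.038],[0,0.02,0.012,0,0,0,0.038],[0,0.02,0.012,0,0,0,0.038],[0,0.02,0.012,0,0,0,0.038],[0,0.02,0.012,0,0,0,0.038],[0,0.018,0.01,0,0,0,0.038],[0,0.01,0.006,0,0,0,0.038],[0,0,0,0,0,0,0.038]]]}}

```text
t: 30.17
tool_pos: [0.5926, -0.233, 0.1783]
tool_rot: [1.385, 1.092, -1.39]
contact_force: [-0.3, 1.1, -1.6]
opening: 0.046
```

```bash
python3 go.py .602 -.2385 .083
```

```text
t 30.17 pos [ 0.5926 -0.233   0.1783] shift mm [95.2 11.2  3.3] rows>=2.3 turn [ 0.26 -0.11  0.43] open 0.0459859609677444 F [-0.3  1.1 -1.6]
```

{"api": "arm_command", "payload": {"plan": [[[0.008,0.008,0.003,0.2,0,0.3,0.038],[0.015,0.002,0,0,0,0,0.038],[0.008,0,0,0,0,0,0.038],[0,0,0,0,0,0,0.038]]]}}

```text
t: 30.5
tool_pos: [0.6005, -0.2373, 0.146]
tool_rot: [1.39, 1.087, -1.39]
contact_force: [-0.7, 0.8, -2.2]
opening: 0.0461
```

```bash
python3 go.py .602 -.2385 .083;  python3 - <<'E'
from h import *
a=save("side","s6.png");b=save("top","t6.png")
c=np.hstack([cv2.resize(a[100:260,240:400],(480,480),interpolation=2),cv2.resize(b[130:250,350:430],(320,480),interpolation=2)])
cv2.imwrite("pics/s6c.png",c[:,:,::-1])
E
```

```text
t 30.50 pos [ 0.6005 -0.2373  0.146 ] shift mm [63.  2.  1.] rows>=1.5 turn [ 0.04 -0.16  0.24] open 0.046101599258310234 F [-0.7  0.8 -2.2]
```

View pics/s6c.png

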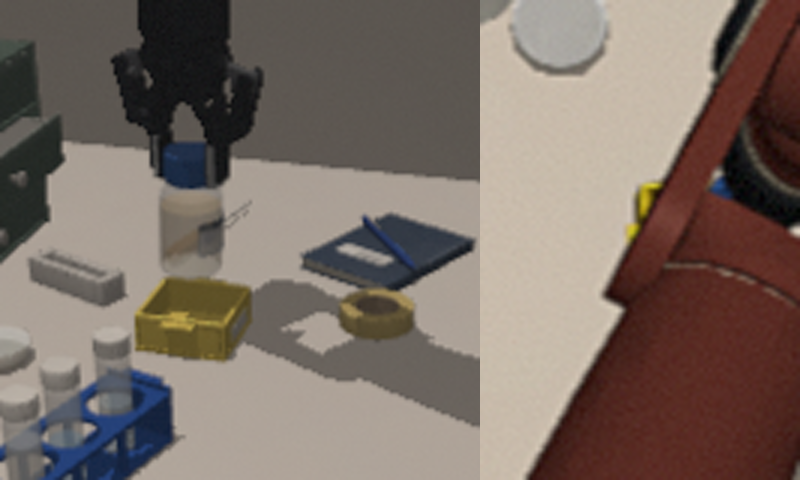

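The bottle hangs upright and centred over the yellow tray (bottle u≈191, tray u≈195 in the crop). I'll lower it.

{"api": "arm_command", "payload": {"plan": [[[0.01,0.002,0.001,0,-0.1,0.1,0.038],[0.012,0,0,0,0,0,0.038],[0.01,-0.001,0,0,0,0,0.038],[0.004,-0.001,0,0,0,0,0.038]]]}}

```text
t: 30.93
tool_pos: [0.6017, -0.2382, 0.1113]
tool_rot: [1.389, 1.079, -1.386]
contact_force: [0.0, 0.6, -3.2]
opening: 0.0463
```

```bash
python3 go.py .602 -.2385 .083
```

```text
t 30.93 pos [ 0.6017 -0.2382  0.1113] shift mm [28.3  0.3  0.2] rows>=0.7 turn [ 0.11  0.03 -0.22] open 0.04628360124339833 F [ 0.   0.6 -3.2]
```

{"api": "arm_command", "payload": {"plan": [[[0.01,0,0,0.1,0,-0.2,0.038],[0.009,-0.001,0,0,0,0,0.038],[0.003,0,0,0,0,0,0.038],[0.001,0,0,0,0,0,0.038]]]}}

```text
t: 31.27
tool_pos: [0.599, -0.2371, 0.0832]
tool_rot: [1.388, 1.085, -1.392]
contact_force: [-0.2, -1.1, -2.3]
opening: 0.0465
```

```bash
python3 go.py .602 -.2385 .083
```

```text
t 31.27 pos [ 0.599  -0.2371  0.0832] shift mm [0.2 3.3 0.6] rows>=0.1 turn [ 0.   -0.03  0.23] open 0.046499740583205225 F [-0.2 -1.1 -2.3]
```

{"api": "arm_command", "payload": {"plan": [[[0.001,0.003,0,0,0,0.1,0.038],[0.0015,0,0,0,0,0,0.038]]]}}

```text
t: 31.43
tool_pos: [0.6019, -0.2382, 0.0826]
tool_rot: [1.388, 1.085, -1.392]
contact_force: [-2.3, 1.3, 5.0]
opening: 0.0464
```

```bash
python3 go.py .602 -.2385 .083
```

```text
t 31.43 pos [ 0.6019 -0.2382  0.0826] shift mm [-0.4  0.2  0.3] rows>=0.0 turn [0.   0.   0.21] open 0.04640965154234125 F [-2.3  1.3  5. ]
```

Floor contact. I'll release, rise, and retreat toward the robot's right to clear both views.

{"api": "arm_command", "payload": {"plan": [[[0,0,0,0,0,0,0.05],[0,0,0,0,0,0,0.06],[0,0,0,0,0,0,0.07],[0,0,0,0,0,0,0.08],[-0.01,0,0,0,0,0,0.08],[-0.02,0,0,0,0,0,0.08],[-0.025,0,0,0,0,0,0.08],[-0.025,0,0,0,0,0,0.08],[-0.025,0,0,0,0,0,0.08],[-0.015,0,0,0,0,0,0.08],[0,-0.01,0.01,0,0,0,0.08],[0,-0.025,0.025,0,0,0,0.08],[0,-0.025,0.025,0,0,0,0.08],[0,-0.025,0.025,0,0,0,0.08],[0,-0.025,0.025,0,0,0,0.08],[0,-0.025,0.025,0,0,0,0.08],[0,-0.025,0.025,0,0,0,0.08],[0,-0.025,0.025,0,0,0,0.08],[0,-0.025,0.025,0,0,0,0.08],[0,0,0,0,0,0,0.08]]]}}

```text
t: 33.1
tool_pos: [0.3321, -0.397, 0.2114]
tool_rot: [1.383, 1.078, -1.386]
contact_force: [0.1, -0.4, 0.1]
opening: 0.0798
```

{"api": "arm_command", "payload": {"plan": [[[0,-0.01,0.01,0,0,0,0.08],[0,-0.02,0.025,0,0,0,0.08],[0,-0.02,0.025,0,0,0,0.08],[0,-0.02,0.025,0,0,0,0.08],[0,-0.015,0.02,0,0,0,0.08],[0,0,0,0,0,0,0.08],[0,0,0,0,0,0,0.08]]]}}

```text
t: 33.68
tool_pos: [0.2134, -0.4785, 0.2066]
tool_rot: [1.389, 1.08, -1.389]
contact_force: [-0.0, 0.3, 0.6]
opening: 0.0801
```

```bash
python3 - <<'E'
from h import *
np.set_printoptions(precision=4,suppress=True)
print(ctrl.get_obs()["tool_pos"],ctrl.get_obs()["t"])
a=save("side","s7.png");b=save("top","t7.png")
cv2.imwrite("pics/s7c.png",cv2.resize(a[160:370,150:400],(714,600),interpolation=2)[:,:,::-1])
cv2.imwrite("pics/t7c.png",cv2.resize(b[150:310,170:440],(800,474),interpolation=2)[:,:,::-1])
yw=np.radians(-14.2)
for cam in("top","side"):
    for th in("vial_a_center","jar_a_center","bottle_center"):
        for r in mark_of(cam,th): print(cam,th,round(r["conf"],2),w(cam,r["at"]))
E
```

```text
[ 0.2134 -0.4785  0.2066] 33.6833
top vial_a_center 0.64 [0.6081 0.0202 0.0586]
top jar_a_center 0.56 [0.6172 0.1956 0.0314]
top bottle_center 0.9 [ 0.6053 -0.2445  0.0608]
side vial_a_center 0.78 [0.6098 0.0205 0.0545]
side jar_a_center 0.66 [0.6172 0.1976 0.0272]
side bottle_center 0.83 [ 0.5994 -0.2389  0.0558]
```

View pics/s7c.png

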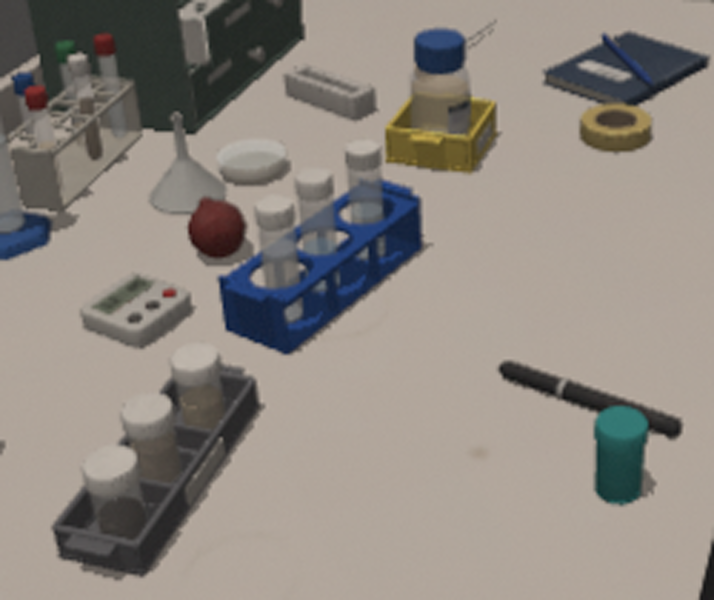

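View pics/t7c.png

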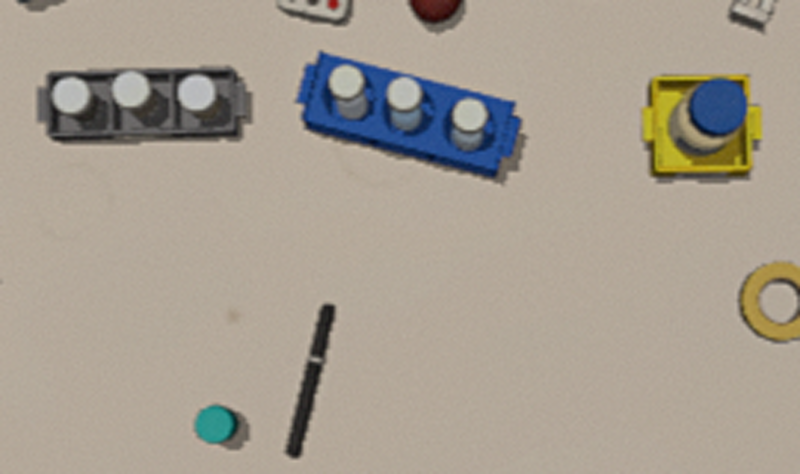

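Everything is in its cell and upright, and the turquoise jar is untouched at (215,424) in the crop. I'll do one numeric centring check from the cap pixels before handing in.

```bash
python3 - <<'E'
from h import *
def p(x,y,z): return ray("top",170+x/2.963,150+y/2.963,z)
def loc(P,c,yaw):
    a=np.radians(yaw);d=P[:2]-np.array(c);return np.round(1e3*np.array([d@[np.cos(a),np.sin(a)],d@[-np.sin(a),np.cos(a)]]),1)
for x,y in((347,82),(405,96),(470,115)): print("vial",loc(p(x,y,.102),(.606,.016),-14.2))
for x,y in((71,96),(131,89),(198,95)): print("jar",loc(p(x,y,.058),(.615,.2515),2))
print("rack mid from hole edge pixels; tray box:",p(147,105,.026),"spill rim",p(700,125,.036),"cap",p(718,107,.114))
E
```

```text
vial [ 0.8 50.9]
vial [1.7 1.4]
vial [ -0.1 -54.5]
jar [ 1.4 52.6]
jar [6.2 1.1]
jar [ -0.4 -56.3]
rack mid from hole edge pixels; tray box: [0.61403633 0.24483904 0.026     ] spill rim [ 0.59922819 -0.23810013  0.036     ] cap [ 0.59883255 -0.23883081  0.114     ]
```

All are within a few mm of their cell centres, so I'm handing in.

```bash
python3 -c "
from station import *
print(finish_job())"
```

```text
the job is handed in; nothing more can be done
None
```

All five loose samples are put away and the job is handed in; no verdict was reported. At about 34 s of the 115 s allowed, the two vials were in the blue rack's end and middle cells. The beige and dark grey jars were in the grey tray's outer cells, and the bottle was in the yellow tray. I lowered each one until the force reading showed contact with its floor (5 to 24 N) before opening the fingers.

**Last checks:**
- **Pictures:** both cameras show everything upright, the vial and jar already put away still in their cells, the turquoise look-alike untouched and the arm clear.
- **Cap positions:** by my pixel readings, the moved vials and jars are within about 3 mm of their cell centres and the bottle within about 1 mm of its tray's centre. The jar that was already in place sits about 6 mm off centre, and looked about the same at the start.

**Disagreements:**
- My automatic circle fit landed on vial_a's body instead of its cap, so I read that position from the picture.
- The position network differs from my values by a few mm (about 7 mm at most, for the bottle). It reported only one vial and one jar per camera, so those readings do not cover everything.

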